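# Try the tool chest's catch, free it and hold the lid open

### The job

Open the tool chest and keep it open for the joiner across the bench: first give the lid a gentle tug by its bow handle to feel whether the catch has it, and if it is caught, free it by sliding the catch's thumb knob back, away from the lid. Then raise the lid by its handle to more than half-way upright and finish while still holding it up there by the handle; do not wrench the catch, and leave the tools lying around where they are.

Things in the scene. Friction and masses are not known exactly. Their poses are not given: they have to be found in the camera images.
- chest: Low wooden tool chest fixed to the bench, 280 mm along its x, 340 mm along its y, 115 mm high to the top of lid and rail. Origin: centre of its underside; z up. It stands with its hinge side (-x) roughly towards the robot and its catch side (+x) away, turned by up to 0.45 rad. Top: the lid covers x from -140 to +70 mm over the full width; a fixed rail (x from +71.5 to +140 mm, flush with the lid) carries the catch.
- lid (a joint): Angle of the lid in rad: 0 shut, growing as the far (+x) edge rises towards the robot; ends at a stop at 1.35 and half-way upright is 0.785. There is no stay and no friction worth the name: let go, it falls shut. Lid panel 210 x 340 x 12 mm, light wood; with its fittings about 0.76 kg (0.58 to 0.94), so lifting takes 5 to 8 N at the handle. If the catch is shot the lid rises only 0.015 rad (2 mm at the handle) and stops dead; if not, it comes up freely.
- lid_hinge (a point): Point on the lid's hinge axis at the middle of its length: 144 mm towards -x from the chest's centre, 103 mm above the bench. The axis runs along the chest's y. At lid angle 0 the point's axes are the chest's; it turns with the lid, by the lid angle about its -y axis.
- pull: Dark steel bow handle screwed on the lid. Origin: on the lid's top face below the middle of the grip, on the chest's x = y = 0 when shut; z is the lid's outward normal and y runs along the bow. The bow is a 10 mm round bar, 110 mm between its feet, straight over 94 mm.
- pull_grip (a point): Middle of the bow handle's round grip bar (10 mm thick, running along the chest's y), 36 mm above the lid's top face, 144 mm from the hinge axis along the lid and 48 mm off it along the lid's normal; 151 mm above the bench when the lid is shut. Best taken with the fingers closing along the chest's x. The round bar can turn between the fingers, so they need not tilt as far as the lid does.
- keeper: Dark steel box keeper on the lid's far edge, 24 mm along x, 46 mm (ears 72 mm) along y, 19 mm high above the lid, opposite the catch and 3.5 mm from it. The bolt, if shot, lies in it above its base plate and cannot be seen. Origin: on the lid's top face at the middle of the far edge.
- catch: Dark steel catch case fixed on the rail, 56 mm along x, 72 mm along y, 20 mm high above rail and lid. Origin: centre of its underside, at x = +102 mm, y = 0 of the chest, 115 mm above the bench. The bolt inside is gummed with sawdust and stays wherever it was left: about as often shot into the keeper as drawn back, and nothing outside shows which. Only a tug at the lid tells. A tug that loads the catch with 5 to 15 N is plenty; pulled with over 40 N it is wrenched.
- thumb (a joint): Travel of the thumb knob on top of the catch, in m: 0 as found (always, whether or not the bolt is shot), up to 0.016 fully back, along the chest's +x, away from the lid. It takes the bolt back with it (from 1 mm on if the bolt is fully shot), one way only; the bolt is out of the keeper from about 0.012 on. It has no spring: it stays where it is left, and moves with 2.5 N alone, 5 N with the bolt.
- thumb_top (a point): Centre of the top of the thumb knob: an upright round steel stud 14 mm in diameter, standing 20 mm above the catch case (its top 156 mm above the bench), at x = +88 mm, y = 0 of the chest when at 0. It can be pinched from above or pushed.
- plane: Bystander: iron bench plane, 180 x 52 x 80 mm, lying on the bench left (+y) of the chest. Origin: centre of its underside.
- square: Bystander: try square with a 130 mm dark stock and a 200 mm steel blade, flat on the bench, left of the chest beyond the plane. Origin: centre of the stock's underside.
- mallet: Bystander: wooden joiner's mallet, 285 mm long, 130 mm wide and 75 mm high at its head, lying right (-y) of the chest. Origin: on the bench under its handle, 120 mm from the middle of the head.

How it is judged:
On the way:
1. with the thumb knob still untouched, the lid is tugged: it bears on the catch or comes up (value of joint thumb below 0.003 m and (contact force between keeper and catch above 1 N or value of joint lid above 0.05 rad)), for 0.05 s.
At the end, for the whole second after the job is handed in: The lid is held at rest, open by more than 0.75 rad (43 degrees), by the fingers on its bow handle; it has no stay, so nothing else can carry it (value of joint lid above 0.75 rad and velocity of joint lid between -0.1 and 0.1 rad/s and contact force between the fingers and pull above 0.5 N); the arm keeps its last pose, push and grip.
It fails at once if the catch is wrenched: the lid is pulled against the shot bolt with more than 40 N (contact force between keeper and catch above 40 N).
It fails at once if a tool beside the chest is pushed more than 30 mm (distance of any of plane, square, mallet from where it was at the start of the episode above 0.03 m).
It also fails if it takes over 51 s, if anything falls off the work surface, if the arm or the gripper's body presses on something with over 40 N, if the wrist force passes 120 N, or if a joint passes its speed limit or range.

### The arm

A 6-joint arm with a two-finger parallel gripper is mounted at the origin on the work surface. World frame = base frame: x ahead of the robot, y to its left, z up, the work surface at z = 0. Lengths are in m, angles in rad, forces in N, time in s.
With the tool pointing down it reaches from about 0.25 to 0.775 m from the base axis. Payload 4 kg.
Tool frame: the origin (TCP) lies midway between the tips of the shut fingers; the grasp point (between the pads) lies grip_point_offset behind it (grip_point_offset is the distance from the TCP to the grasp point, in m); z points along the fingers, y is the line along which they close (so a half turn about z gives the same grasp; the last joint's range is limited). The gripper opens to 94 mm and grips with 3 to 60 N. Pads are 16 mm wide; open, the fingers measure 119 mm over their backs; the gripper's body (75 mm by 177 mm) begins 78 mm behind the grasp point.
Start: joints at [-1.323, 0.087, 1.371, -0, 1.684, -0.103], TCP at [0.189, -0.517, 0.206] pointing down, gripper open.
Joint ranges: [-3.1, 3.1], [-0.76, 2.03], [0.27, 2.55], [-1.08, 4.22], [0.17, 2.65], [-2.57, 2.57]. Speed limits (rad/s): [2.79, 2.79, 3.14, 3.14, 3.14, 3.14].

### API

Orientations are given as [roll, pitch, yaw] about the fixed x, y, z axes, in that order (R = Rz(yaw) Ry(pitch) Rx(roll)).
In Python, from bench import * gives the robot as it stands. The module is installed in compiled form; this text tells all that it offers.
- The arm moves only by the tool apply_moves, never from a script. Its argument "commands" is a list of rows, each a list of 7 numbers: the turn, a rotation vector about the world's x, y, z in rad, then the shift along the world's x, y, z in m, then the opening in per cent of the stroke, from 0 (shut) to 100 (fully open). In form: [[ax, ay, az, x, y, z, jaw], ...]. A call has exactly 5 rows; each row is the pose to reach, as a shift and turn from the pose commanded when the call began; what a row does not reach only later rows make up. A row lasts 1/10 s, in which the tool goes at most 50 mm and 8.59 degrees, less where a joint would pass 70% of its speed; a pose out of reach is approached as far as the arm can. A call with a gripper value outside its range is refused whole. The fingers move at their own pace and stop on an object; the grip force is fixed at half the most. Time passes only in rows, so rows that repeat a pose let the fingers close, or fill a call up. It gives the time, the measured TCP pose, the force, the opening and the grip force at its end, in the units of the state.
- get_obs(): the state, without advancing time (a new reading comes with each control period).
- snapshot(name): name is "side" or "top" or "wrist"; returns a dict with "pixels" (420x560x3 uint8, red, green, blue), "vertical_fov" (degrees; the focal length in pixels is half the picture's height over the tangent of half this angle, whatever the lens; pixels are square), "cx", "cy" (the principal point, pixels), "rvec" (rotation vector, rad) and "tvec" (3), from world to camera coordinates, as OpenCV has them. Camera axes: x right, y down, z forward; pixel columns grow to the right and rows downward; lengths in m; the calibration is good to about 2 mm. A picture is of the moment at which its call begins. There is no depth.
- close_job(): hands the job in; it is judged then, once.
Trained networks look in the newest picture that a camera, given by its name, has taken for a name from the list of things; names that differ only in an ending like _2 or _b are one class to them, and where a whole thing is asked for, a point or a joint stands for the part that bears it (a point fixed in the world has none). Each returns a list of dicts, best first, with "score" (0 to 1); they miss things now and then, are a little off and sometimes report something else, mostly with a low value. They report only what shows in the picture. A call takes as long as a camera call.
- masks_of(camera, query): "mask" (420x560 bool, what is visible of it) and "extent" ([left, top, right, bottom] in pixels, round what is visible of it).
- place_of(camera, query): "pixel" ([column, row] in pixels: a listed point, or the origin of a listed thing).
The state is a dict: "time": time; "joint_positions": joint angles; "qvel": joint speeds; "joint_torque": joint torques, N m; "tool_pos": TCP position; "ee_rot": TCP orientation; "wrist_force": force on the tool from outside, world axes, zero at the start; "wrist_torque": the same for the moment, N m; "width": finger opening in m; "finger_force": force on a finger pad.
Only numpy, scipy, OpenCV 4.12 (cv2) and the standard library are available. Lean on these libraries where they do the work, as an engineer would, in place of code of your own. Each camera call takes 0.05 s, during which the arm holds its last target. There are 200 camera calls.

## Working session

There is one attempt and no reset: what is moved stays moved. The work goes in short steps, Python scripts to look and compute and a tool call to move; the robot and the scene stay as the last step left them, time stands still between calls to the robot, and variables do not carry over. Pictures are saved under pics/ and viewed, at most 10 in all, crops included, and the job is handed in when it is done.

Besides the shell and the picture viewer there is one more tool, called after ">>>" as name([rows], argument=value, ...), one row to a line, values as JSON. apply_moves: Moves the arm, as the interface text tells. Its arguments: {"type":"object","properties":{"commands":{"type":"array"}},"required":["commands"]}

```bash
mkdir -p pics; cat > h.py <<'E'
from bench import *
import numpy as np, cv2
from scipy.optimize import least_squares
def cam(s):
    f=s["pixels"].shape[0]/2/np.tan(np.radians(s["vertical_fov"])/2)
    return np.array([[f,0,s["cx"]],[0,f,s["cy"]],[0,0,1]]),np.array(s["rvec"],float),np.array(s["tvec"],float)
def proj(s,P):
    K,r,t=cam(s); return cv2.projectPoints(np.array(P,float).reshape(-1,3),r,t,K,None)[0][:,0]
E
python3 - <<'E'
from h import *
o=get_obs();print(o)
S={};ims=[]
for c in ["side","top","wrist"]:
    s=snapshot(c);S[c]=s
    cv2.imwrite(f"pics/{c}0.png",s["pixels"][:,:,::-1])
    for q in ["chest","pull_grip","pull","thumb_top","catch","keeper","lid_hinge","plane","square","mallet"]:
        print(c,q,[(np.round(d["pixel"],1).tolist(),round(d["score"],2)) for d in place_of(c,q)[:2]])
E
```

```text
{'time': 0.0, 'joint_positions': array([-1.32308336e+00,  8.79325332e-02,  1.37221027e+00, -4.73615240e-06,
        1.68360285e+00, -1.03084907e-01]), 'qvel': array([1.24983399e-04, 5.25951794e-05, 4.24014859e-05, 7.24315842e-04,
       7.21366952e-05, 6.50027910e-04]), 'joint_torque': array([ 9.25426830e-04, -3.40178204e+01, -3.02423823e+01,  7.19183427e-02,
        3.28394689e-02, -1.83514771e-04]), 'tool_pos': array([ 0.18887527, -0.51597938,  0.20433878]), 'ee_rot': array([-3.13945060e+00, -2.16866355e-04,  3.50797116e-01]), 'wrist_force': array([-0.29569709, -0.32020069,  0.93147031]), 'wrist_torque': array([-0.00429809,  0.00455359,  0.00387845]), 'finger_force': 0.0, 'width': 0.09384641121513455}
side chest [([328.3, 191.8], 0.8), ([378.7, 132.1], 0.72)]
side pull_grip [([333.3, 153.3], 0.67), ([288.4, 258.7], 0.32)]
side pull [([307.1, 150.6], 0.7), ([330.1, 162.2], 0.54)]
side thumb_top [([299.4, 141.6], 0.42)]
side catch [([298.7, 149.5], 0.91)]
side keeper [([307.1, 153.5], 0.76), ([239.8, 277.9], 0.74)]
side lid_hinge [([380.1, 185.1], 0.88), ([242.6, 275.6], 0.41)]
side plane [([289.2, 259.0], 0.85)]
side square [([241.6, 275.1], 0.73)]
side mallet [([381.1, 131.6], 0.8)]
top chest [([332.6, 233.3], 0.88)]
top pull_grip [([340.4, 226.6], 0.57)]
top pull [([336.5, 229.7], 0.71)]
top thumb_top [([337.9, 271.6], 0.49), ([336.9, 199.1], 0.46)]
top catch [([337.3, 191.8], 0.89)]
top keeper [([335.5, 202.7], 0.52)]
top lid_hinge [([340.2, 271.5], 0.82)]
top plane [([249.3, 238.1], 0.94)]
top square [([216.0, 214.5], 0.59)]
top mallet [([428.8, 237.6], 0.96), ([341.8, 198.2], 0.44)]
wrist chest []
wrist pull_grip []
wrist pull []
wrist thumb_top []
wrist catch []
wrist keeper []
wrist lid_hinge []
wrist plane []
wrist square []
wrist mallet []
```

```bash
cat > fit.py <<'E'
from h import *
L={"chest":(0,0,0),"pull_grip":(0,0,.151),"pull":(0,0,.115),"thumb_top":(.088,0,.156),"catch":(.102,0,.115),"keeper":(.07,0,.115),"lid_hinge":(-.144,0,.103)}
def fit(cams,x0=(.5,-.1,0),show=True):
    obs=[]
    for c in cams:
        s=snapshot(c)
        for q in L:
            for d in place_of(c,q)[:2]: obs.append((c,s,q,d["pixel"],d["score"]))
    def R(x):
        c,n=np.cos(x[2]),np.sin(x[2]); out=[]
        for cc,s,q,p,w in obs:
            l=L[q]; P=[x[0]+c*l[0]-n*l[1],x[1]+n*l[0]+c*l[1],l[2]]
            out+=list((proj(s,P)[0]-p)*w)
        return np.array(out)
    r=least_squares(R,x0,loss="cauchy",f_scale=1.5)
    if show:
        for o,e in zip(obs,R(r.x).reshape(-1,2)): print(o[0],o[2],round(o[4],2),np.round(e/o[4],1))
    return r.x
E
python3 - <<'E'
from fit import *
x=fit(["side","top"]);print(x)
c,n=np.cos(x[2]),np.sin(x[2])
out=[]
for k in ["side","top"]:
    s=snapshot(k);im=s["pixels"][:,:,::-1].copy()
    for lx,ly,lz in [*L.values(),(-.14,-.17,.115),(.14,-.17,.115),(.14,.17,.115),(-.14,.17,.115)]:
        u=proj(s,[x[0]+c*lx-n*ly,x[1]+n*lx+c*ly,lz])[0]; cv2.circle(im,tuple(int(round(v)) for v in u),2,(0,0,255),1)
    out.append(cv2.resize(im[90:300,190:450],None,fx=1.5,fy=1.5) if 0 else im[80:330,170:470])
cv2.imwrite("pics/a.png",cv2.resize(np.hstack(out),(800,333),interpolation=cv2.INTER_CUBIC))
E
```

```text
side chest 0.78 [1.2 0.5]
side chest 0.54 [ 41.7 -67.3]
side pull_grip 0.68 [1.8 0.4]
side pull_grip 0.28 [  89.3 -123.1]
side pull 0.55 [-0.3  1.2]
side thumb_top 0.71 [ -2.  -16.5]
side thumb_top 0.7 [-79.3   9. ]
side catch 0.84 [-0.1  0. ]
side keeper 0.75 [ 2.6 -2.9]
side keeper 0.26 [-23.4   0.8]
side lid_hinge 0.91 [-1.7 -1.8]
top chest 0.6 [ 2.3 -3.2]
top chest 0.2 [-5.5 36.6]
top pull_grip 0.53 [0.6 1.7]
top pull_grip 0.35 [ 3.1 33.5]
top pull 0.57 [ 0.4 -2.3]
top thumb_top 0.37 [ 0.2 -0.4]
top catch 0.85 [-1.4 -0.2]
top lid_hinge 0.81 [-2.4  1.7]
[ 0.51042179 -0.08334522 -0.01329739]
```

View pics/a.png

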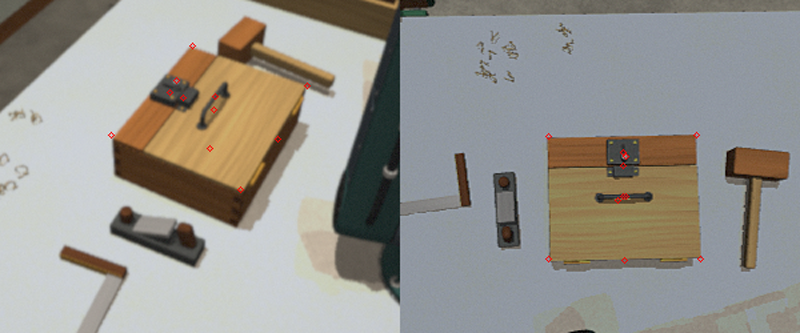

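>>> apply_moves([
  [0, 0, 0.15, 0.02, 0.03, 0.03, 60],
  [0, 0, 0.3, 0.05, 0.06, 0.06, 60],
  [0, 0, 0.45, 0.08, 0.1, 0.08, 60],
  [0, 0, 0.6, 0.11, 0.14, 0.1, 60],
  [0, 0, 0.75, 0.14, 0.18, 0.1, 60],
])

```text
time: 3.05
tool_pos: [0.3248, -0.3432, 0.308]
ee_rot: [3.136, 0.003, 1.106]
wrist_force: [0.7, -1.2, 0.7]
width: 0.0578
finger_force: 0.0
```

>>> apply_moves([
  [0, 0, 0.15, 0.03, 0.04, 0, 60],
  [0, 0, 0.3, 0.06, 0.08, 0, 60],
  [0, 0, 0.457, 0.09, 0.12, 0, 60],
  [0, 0, 0.457, 0.12, 0.16, 0, 60],
  [0, 0, 0.457, 0.15, 0.2, 0, 60],
])

```text
time: 3.55
tool_pos: [0.4745, -0.1419, 0.3053]
ee_rot: [3.141, 0.001, 1.558]
wrist_force: [0.5, -1.1, 1.0]
width: 0.0563
finger_force: 0.0
```

>>> apply_moves([
  [0, 0, 0, 0.015, 0.03, 0, 60],
  [0, 0, 0, 0.031, 0.053, 0, 60],
  [0, 0, 0, 0.031, 0.053, 0, 60],
  [0, 0, 0, 0.031, 0.053, 0, 60],
  [0, 0, 0, 0.031, 0.053, 0, 60],
])

```text
time: 4.05
tool_pos: [0.5042, -0.0916, 0.305]
ee_rot: [-3.142, 0.001, 1.557]
wrist_force: [-0.0, -0.2, 0.2]
width: 0.0564
finger_force: 0.0
```

```bash
python3 - <<'E'
import bench; print([n for n in dir(bench) if n[0]!='_'], getattr(bench,"grip_point_offset",None))
from fit import *
o=get_obs();print(o["time"],o["tool_pos"],o["ee_rot"],o["wrist_force"],o["joint_positions"],o["width"])
x=fit(["side","top","wrist"],(.51,-.083,-.013));print(x)
c,n=np.cos(x[2]),np.sin(x[2])
s=snapshot("wrist");im=s["pixels"][:,:,::-1].copy()
for lx,ly,lz in [*L.values(),(0,.047,.151),(0,-.047,.151),(.07,-.17,.115),(.07,.17,.115)]:
    u=proj(s,[x[0]+c*lx-n*ly,x[1]+n*lx+c*ly,lz])[0]; cv2.circle(im,tuple(int(round(v)) for v in u),3,(0,0,255),1)
cv2.imwrite("pics/w.png",im)
E
```

```text
['IKError', 'close_job', 'get_obs', 'grip_point_offset', 'masks_of', 'place_of', 'snapshot'] 0.0188
4.05 [ 0.50418392 -0.0916246   0.30503169] [-3.14154455e+00  5.32105297e-04  1.55657299e+00] [-0.00082829 -0.22003008  0.24460629] [-2.90082627e-01  5.17606391e-03  1.26054430e+00 -5.50491780e-04
  1.87577360e+00 -2.76024601e-01] 0.05636676944705791
side chest 0.73 [1.2 2.7]
side chest 0.53 [ 86.6 -85.9]
side pull_grip 0.55 [-1.1  0.2]
side pull 0.72 [ 1.4 -1.1]
side pull 0.54 [  89.  -114.3]
side thumb_top 0.39 [ 0.  -2.4]
side catch 0.78 [-0.4  0.8]
side keeper 0.47 [6.4 0.9]
side lid_hinge 0.91 [-2.2 -0.1]
side lid_hinge 0.29 [51.5 -6.7]
top chest 0.79 [0.7 1. ]
top chest 0.43 [ 82.5 -10.5]
top pull_grip 0.47 [-3.2  4.1]
top pull 0.51 [118.8  13.1]
top pull 0.47 [-0.2 -1.4]
top thumb_top 0.6 [-0.5  0.3]
top thumb_top 0.24 [ 1.7 -7.8]
top catch 0.61 [-5.  -2.9]
top catch 0.57 [-1.8  0.4]
top keeper 0.55 [3.1 0. ]
top lid_hinge 0.78 [-1.2  4.4]
wrist chest 0.6 [ 0.1 -0.6]
wrist pull 0.83 [-0.7  1.2]
wrist thumb_top 0.62 [ 0.9 -1.6]
wrist catch 0.67 [-0.7  0.8]
wrist keeper 0.71 [0.4 0.2]
wrist lid_hinge 0.93 [ 0.5 -0.1]
[ 0.50851207 -0.08174185  0.01528448]
```

View pics/w.png

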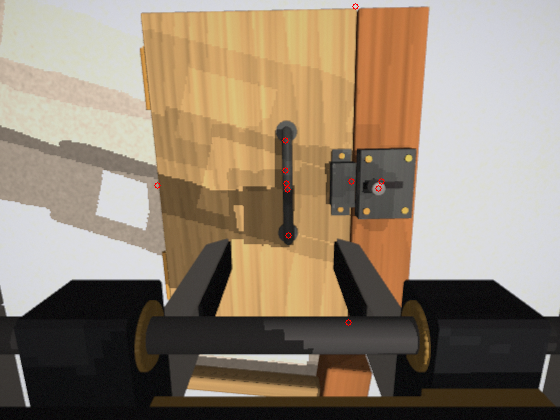

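>>> apply_moves([
  [0, 0, 0.028, -0.001, 0.002, -0.03, 60],
  [0, 0, 0.028, -0.001, 0.002, -0.06, 60],
  [0, 0, 0.028, -0.001, 0.002, -0.09, 60],
  [0, 0, 0.028, -0.001, 0.002, -0.1, 60],
  [0, 0, 0.028, -0.001, 0.002, -0.1, 60],
])

```text
time: 5.8
tool_pos: [0.5027, -0.0885, 0.2033]
ee_rot: [-3.138, -0.001, 1.586]
wrist_force: [-0.1, 0.7, -0.1]
width: 0.0564
finger_force: 0.0
```

```bash
python3 - <<'E'
from fit import *
o=get_obs();print(o["time"],o["tool_pos"],o["ee_rot"],o["wrist_force"])
x=fit(["wrist"],(.508,-.082,.015));print(x)
print(get_obs()["tool_pos"])
E
```

```text
5.8 [ 0.50268483 -0.08847738  0.2033176 ] [-3.13810686e+00 -1.05782135e-03  1.58576267e+00] [-0.1220854   0.66449938 -0.1085166 ]
wrist chest 0.8 [2.4 0.3]
wrist pull_grip 0.97 [ 0.  -2.5]
wrist thumb_top 0.74 [-1.4 -0.7]
wrist catch 0.63 [-0.1  0.2]
wrist keeper 0.94 [0.6 1.9]
wrist lid_hinge 0.9 [-0.3  0.3]
[ 0.50904739 -0.08110819 -0.00173305]
[ 0.5041475  -0.0888743   0.20612208]
```

>>> apply_moves([
  [0, 0, -0.01, 0.005, 0.005, -0.02, 60],
  [0, 0, -0.01, 0.005, 0.006, -0.04, 60],
  [0, 0, -0.01, 0.005, 0.006, -0.06, 60],
  [0, 0, -0.01, 0.005, 0.006, -0.071, 60],
  [0, 0, -0.01, 0.005, 0.006, -0.071, 60],
])

```text
time: 6.7
tool_pos: [0.5076, -0.0825, 0.1323]
ee_rot: [-3.138, -0.001, 1.576]
wrist_force: [0.3, 0.3, -0.4]
width: 0.0566
finger_force: 0.0
```

```bash
python3 - <<'E'
from h import *
o=get_obs();print(o["time"],o["tool_pos"],o["ee_rot"],o["wrist_force"])
s=snapshot("wrist");t=snapshot("side")
cv2.imwrite("pics/g.png",np.hstack([cv2.resize(s["pixels"],(400,300)),cv2.resize(t["pixels"][90:240,220:420],(400,300))])[:,:,::-1])
E
```

```text
6.7 [ 0.50758291 -0.08245995  0.13232586] [-3.13838130e+00 -8.90439635e-04  1.57577629e+00] [ 0.3236293   0.31039744 -0.35650456]
```

View pics/g.png

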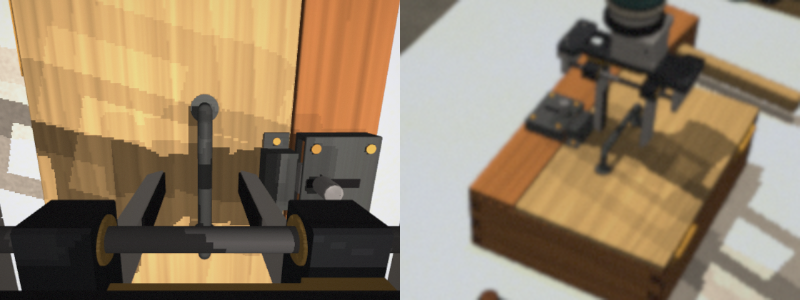

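The bow (col 204 in the left half) is centred between the fingers (cols 155 and 248). The knob at (325,187) is clear of them. Closing.

>>> apply_moves([
  [0, 0, 0, 0, 0, 0, 0],
  [0, 0, 0, 0, 0, 0, 0],
  [0, 0, 0, 0, 0, 0, 0],
  [0, 0, 0, 0, 0, 0, 0],
  [0, 0, 0, 0, 0, 0, 0],
])

```text
time: 7.3
tool_pos: [0.5087, -0.0827, 0.1342]
ee_rot: [3.141, 0.0, 1.576]
wrist_force: [0.7, -0.6, 0.5]
width: 0.0198
finger_force: 0.0
```

>>> apply_moves([
  [0, 0, 0, 0, 0, 0.001, 0],
  [0, 0, 0, 0, 0, 0.002, 0],
  [0, 0, 0, 0, 0, 0.003, 0],
  [0, 0, 0, 0, 0, 0.003, 0],
  [0, 0, 0, 0, 0, 0.003, 0],
])

```text
time: 7.8
tool_pos: [0.509, -0.0827, 0.1367]
ee_rot: [3.141, -0.0, 1.576]
wrist_force: [4.1, -0.1, -5.6]
width: 0.0091
finger_force: 30.0
```

>>> apply_moves([
  [0, 0, 0, 0, 0, 0.001, 0],
  [0, 0, 0, 0, 0, 0.001, 0],
  [0, 0, 0, 0, 0, 0.002, 0],
  [0, 0, 0, 0, 0, 0.002, 0],
  [0, 0, 0, 0, 0, 0.002, 0],
])

```text
time: 8.3
tool_pos: [0.5083, -0.0827, 0.1388]
ee_rot: [-3.141, -0.0, 1.576]
wrist_force: [2.3, 0.4, -4.3]
width: 0.0088
finger_force: 30.0
```

>>> apply_moves([
  [0, 0, 0, -0.0005, 0, 0.001, 0],
  [0, 0, 0, -0.0005, 0, 0.001, 0],
  [0, 0, 0, -0.001, 0, 0.002, 0],
  [0, 0, 0, -0.001, 0, 0.002, 0],
  [0, 0, 0, -0.001, 0, 0.002, 0],
])

```text
time: 8.8
tool_pos: [0.5075, -0.0827, 0.141]
ee_rot: [-3.142, -0.0, 1.576]
wrist_force: [3.2, -0.6, -5.0]
width: 0.0086
finger_force: 30.0
```

>>> apply_moves([
  [0, 0, 0, -0.0005, 0, 0.001, 0],
  [0, 0, 0, -0.001, 0, 0.002, 0],
  [0, 0, 0, -0.001, 0, 0.003, 0],
  [0, 0, 0, -0.001, 0, 0.004, 0],
  [0, 0, 0, -0.001, 0, 0.004, 0],
])

```text
time: 9.3
tool_pos: [0.506, -0.0827, 0.1448]
ee_rot: [-3.14, -0.0, 1.576]
wrist_force: [1.3, -0.8, -5.6]
width: 0.009
finger_force: 30.0
```

```bash
python3 - <<'E'
from h import *
for i in range(3):
    s=snapshot("wrist");o=get_obs();print(o["tool_pos"],o["wrist_force"],o["wrist_torque"],o["width"])
t=snapshot("side")
cv2.imwrite("pics/g2.png",np.hstack([cv2.resize(s["pixels"],(400,300)),cv2.resize(t["pixels"][90:240,220:420],(400,300))])[:,:,::-1])
E
```

```text
[ 0.50603793 -0.08267214  0.14475828] [ 1.84402166  0.4115376  -6.04093688] [-0.01962028 -0.40129206  0.00916109] 0.008826330597967896
[ 0.50607233 -0.08268281  0.14472539] [ 1.42598546 -0.28810833 -6.49780004] [-0.04576002 -0.42621715  0.01528568] 0.008767206654644687
[ 0.50606959 -0.08265349  0.14467751] [ 1.182346    1.58889023 -5.36227652] [-0.06755788 -0.39766983 -0.00329253] 0.00891619447896167
```

View pics/g2.png

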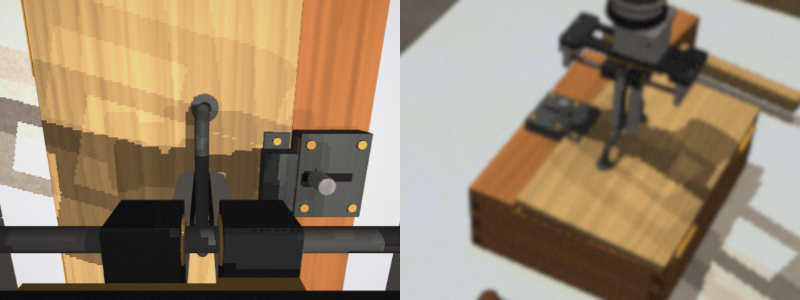

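The lid comes up freely at about 6 N. Its edge shows above the rail, so the catch isn't holding it and the knob can be left alone. Raising along the arc.

>>> apply_moves([
  [0, 0, 0, -0.004, 0, 0.0085, 0],
  [0, 0, 0, -0.0085, 0, 0.0165, 0],
  [0, 0, 0, -0.013, 0, 0.0245, 0],
  [0, 0, 0, -0.0185, 0, 0.0325, 0],
  [0, 0, 0, -0.0245, 0, 0.0395, 0],
])

```text
time: 10.0
tool_pos: [0.4821, -0.0828, 0.1858]
ee_rot: [3.14, 0.0, 1.576]
wrist_force: [2.6, -0.2, -4.7]
width: 0.0088
finger_force: 30.0
```

>>> apply_moves([
  [0, 0, 0, -0.0065, 0, 0.007, 0],
  [0, 0, 0, -0.013, 0, 0.0135, 0],
  [0, 0, 0, -0.02, 0, 0.0195, 0],
  [0, 0, 0, -0.0275, 0, 0.025, 0],
  [0, 0, 0, -0.0355, 0, 0.0305, 0],
])

```text
time: 10.5
tool_pos: [0.4478, -0.083, 0.2174]
ee_rot: [3.135, 0.001, 1.576]
wrist_force: [6.8, -0.8, -0.6]
width: 0.0091
finger_force: 30.0
```

>>> apply_moves([
  [0, 0, 0, -0.008, 0, 0.0045, 0],
  [0, 0, 0, -0.0165, 0, 0.009, 0],
  [0, 0, 0, -0.025, 0, 0.0125, 0],
  [0, 0, 0, -0.034, 0, 0.0155, 0],
  [0, 0, 0, -0.034, 0, 0.0155, 0],
])

```text
time: 11.0
tool_pos: [0.414, -0.0832, 0.2348]
ee_rot: [3.132, 0.003, 1.576]
wrist_force: [6.3, -0.8, 7.6]
width: 0.0089
finger_force: 30.0
```

```bash
python3 - <<'E'
from h import *
for i in range(3):
    t=snapshot("side");o=get_obs();print(o["time"],o["tool_pos"],o["wrist_force"],o["width"],o["finger_force"],abs(o["qvel"]).max())
s=snapshot("wrist")
cv2.imwrite("pics/e.png",np.hstack([cv2.resize(s["pixels"],(400,300)),cv2.resize(t["pixels"][90:240,220:420],(400,300))])[:,:,::-1])
E
```

```text
11.05 [ 0.41456307 -0.08325142  0.23460998] [ 6.1466663  -1.10755301  6.83169395] 0.00899113207753105 30.00121235847473 0.015666395409575706
11.1 [ 0.41481538 -0.08321819  0.23451869] [ 5.43781438 -0.47923802  6.68940778] 0.009002293405197892 30.001362562179565 0.00899647157780484
11.15 [ 0.41493203 -0.08323595  0.23444684] [ 6.41627043 -0.21013637  8.02714839] 0.008809324744668773 30.001536011695862 0.006013360733622214
```

View pics/e.png

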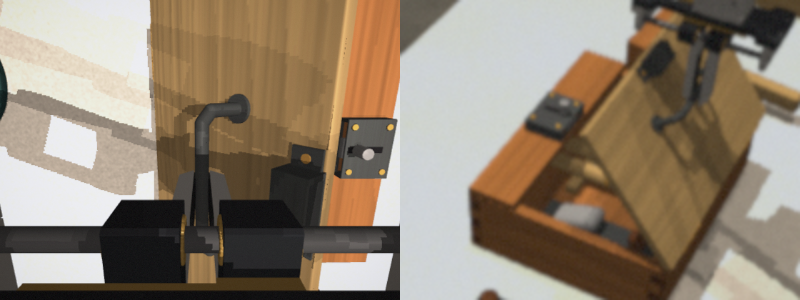

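>>> apply_moves([
  [0, 0, 0, 0, 0, 0, 0],
  [0, 0, 0, 0, 0, 0, 0],
  [0, 0, 0, 0, 0, 0, 0],
  [0, 0, 0, 0, 0, 0, 0],
  [0, 0, 0, 0, 0, 0, 0],
])

```text
time: 11.7
tool_pos: [0.4151, -0.0832, 0.2344]
ee_rot: [3.132, 0.002, 1.576]
wrist_force: [5.8, -1.1, 8.3]
width: 0.0092
finger_force: 30.0
```

```bash
python3 -c "
from bench import *
o=get_obs();print(o['tool_pos'],abs(o['qvel']).max(),o['finger_force']);print(close_job())"
```

```text
[ 0.41514729 -0.08322675  0.23442416] 0.0011782485453004895 30.001713931560516
the job is handed in; nothing more can be done
None
```

The gentle tug showed the catch was not holding the lid, so I left the thumb knob alone, raised the lid by its handle to about 0.9 rad and handed the job in at about 12 s while still holding it; no verdict was returned.

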